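# Finish the bottle stand, then hold the sample case open

## Task

A colleague is about to lift the oil sample bottles out of the grey case. First finish the slatted stand they will be set down on: lay the two loose dark slats as its missing third layer, crosswise on the layer below, each directly above and in line with one of the two slats of the bottom layer, and let go of them. Then raise the blue lid of the case, which has a red tab to grip, and finish while holding it open at 60 degrees with the gripper (it falls shut if let go), leaving the bottles alone.

Things in the scene. Friction and masses are not known exactly. Their poses are not given: they have to be found in the camera images.
- slat_a: loose dark wooden slat, 120 x 22 x 15 mm (along its x, y, z), about 30 g; origin at the centre of its underside. The two loose slats are interchangeable; at the start they lie flat on the bench.
- slat_b: the other loose slat, same size and frame
- crib: unfinished slatted stand, fixed: grey base board 150 x 150 x 6 mm, two glued layers of brown slats, each 120 x 22 x 15 mm. Bottom layer: two along the stand's x axis, centred 42 mm either side of its middle; second layer: two along y, 42 mm either side, top 36 mm above the bench. Origin: centre of the board's underside, z up. The missing third layer runs along x like the bottom one.
- seat_left (a point): where the centre of the underside of one slat of the third layer belongs: on top of the second layer, 42 mm to +y of the stand's middle, 36 mm above the bench; axes as the stand's
- seat_right (a point): the same for the other slat, 42 mm to -y of the stand's middle
- case: grey sample case, fixed, 160 (x) x 180 (y) x 100 (z) mm; origin at the centre of its underside; its front faces its own -x, roughly towards the robot. Its blue lid, hinged along y at the far upper edge, is 160 x 180 x 8 mm, about 0.35 kg, and lies on the rim when shut (top 108 mm above the bench).
- case_hinge (a point): fixed point on the hinge axis of the lid: middle of the far (+x) upper edge of the case, 100 mm above the bench; the axis runs along the case's y
- lid_tab (a point): grip point on the red tab that sticks out in the lid's plane from the middle of its front edge: tab 50 mm long, 20 mm wide (along case y), 10 mm thick. The point is mid-width, mid-thickness, 38 mm beyond the lid's edge, 198 mm from the hinge axis along the lid, 5 mm above its underside; 105 mm above the bench when shut. Pinched by its sides from above, the tab can turn between the fingers.
- lid (a joint): opening angle of the lid in rad: 0 shut (as at the start), grows as the front edge rises; stop at 1.4. Free hinge with no spring or catch: the lid always falls shut by its weight. 60 degrees is 1.047.
- amber_bottle: square amber glass bottle with a black stopper, 50 x 50 mm, 109 mm high; leave alone; origin at the centre of its underside
- small_bottle: small dark round bottle with a white cap, 52 mm across, 95 mm high; leave alone; origin at the centre of its underside
- vial: slim brown sample vial with a red cap on a black rubber foot, 44 mm across the foot, 96 mm high; leave alone; origin at the centre of its underside
- jar_a: small dark sample bottle with a white cap standing inside the closed case, 58 mm across, 85 mm high; leave alone; origin at the centre of its underside
- jar_b: second bottle in the case, same as jar_a; leave alone; origin at the centre of its underside
Mind the look-alikes: they are no part of the job. Leave any green look-alike of the slat_b alone.

How it is judged (in metres and radians):
On the way, in this order (a step that is already met when the one before it is completed fails the run):
1. both loose slats lie as the third layer of the stand, let go, the lid still shut (((x of slat_a in the frame of seat_left between -0.012 and 0.012 m and y of slat_a in the frame of seat_left between -0.012 and 0.012 m and z of slat_a in the frame of seat_left between -0.004 and 0.004 m and angle between the x axis of each of slat_a, slat_b and the x axis of crib, either way round below 0.14 rad and x of slat_b in the frame of seat_right between -0.012 and 0.012 m and y of slat_b in the frame of seat_right between -0.012 and 0.012 m and z of slat_b in the frame of seat_right between -0.004 and 0.004 m) or (x of slat_b in the frame of seat_left between -0.012 and 0.012 m and y of slat_b in the frame of seat_left between -0.012 and 0.012 m and z of slat_b in the frame of seat_left between -0.004 and 0.004 m and angle between the x axis of each of slat_b, slat_a and the x axis of crib, either way round below 0.14 rad and x of slat_a in the frame of seat_right between -0.012 and 0.012 m and y of slat_a in the frame of seat_right between -0.012 and 0.012 m and z of slat_a in the frame of seat_right between -0.004 and 0.004 m)) and contact force between the fingers and slat_a below 0.05 N and contact force between the fingers and slat_b below 0.05 N and value of joint lid below 0.05 rad), for 0.3 s.
2. the lid is held open at 60 degrees by the fingers (value of joint lid between 0.96 and 1.135 rad and velocity of joint lid between -0.05 and 0.05 rad/s and contact force between the fingers and lid above 0.3 N), for 0.2 s.
At the end, for the whole second after the job is handed in: Each slat lies on the second layer above its own bottom-layer slat (centre within 12 mm, height 4 mm, direction 8 degrees), released; the lid stands still at 55 to 65 degrees, carried by the gripper's fingers alone: no slat or bottle touches it (all of step 2 and ((x of slat_a in the frame of seat_left between -0.012 and 0.012 m and y of slat_a in the frame of seat_left between -0.012 and 0.012 m and z of slat_a in the frame of seat_left between -0.004 and 0.004 m and angle between the x axis of each of slat_a, slat_b and the x axis of crib, either way round below 0.14 rad and x of slat_b in the frame of seat_right between -0.012 and 0.012 m and y of slat_b in the frame of seat_right between -0.012 and 0.012 m and z of slat_b in the frame of seat_right between -0.004 and 0.004 m) or (x of slat_b in the frame of seat_left between -0.012 and 0.012 m and y of slat_b in the frame of seat_left between -0.012 and 0.012 m and z of slat_b in the frame of seat_left between -0.004 and 0.004 m and angle between the x axis of each of slat_b, slat_a and the x axis of crib, either way round below 0.14 rad and x of slat_a in the frame of seat_right between -0.012 and 0.012 m and y of slat_a in the frame of seat_right between -0.012 and 0.012 m and z of slat_a in the frame of seat_right between -0.004 and 0.004 m)) and contact force between the fingers and slat_a below 0.05 N and contact force between the fingers and slat_b below 0.05 N and contact force between lid and slat_a below 0.1 N and contact force between lid and slat_b below 0.1 N and contact force between lid and amber_bottle below 0.1 N and contact force between lid and small_bottle below 0.1 N and contact force between lid and vial below 0.1 N and contact force between lid and jar_a below 0.1 N and contact force between lid and jar_b below 0.1 N); the arm keeps its last pose, push and grip.
It fails at once if amber_bottle is pushed more than 20 mm or tipped (distance of amber_bottle from where it was at the start of the episode above 0.02 m or angle between amber_bottle's own z axis and vertical above 0.35 rad).
It fails at once if small_bottle is pushed more than 20 mm or tipped (distance of small_bottle from where it was at the start of the episode above 0.02 m or angle between small_bottle's own z axis and vertical above 0.35 rad).
It fails at once if vial is pushed more than 20 mm or tipped (distance of vial from where it was at the start of the episode above 0.02 m or angle between vial's own z axis and vertical above 0.35 rad).
It fails at once if jar_a is pushed more than 20 mm or tipped (distance of jar_a from where it was at the start of the episode above 0.02 m or angle between jar_a's own z axis and vertical above 0.35 rad).
It fails at once if jar_b is pushed more than 20 mm or tipped (distance of jar_b from where it was at the start of the episode above 0.02 m or angle between jar_b's own z axis and vertical above 0.35 rad).
It also fails if it takes over 59 s, if anything falls off the work surface, if the arm or the gripper's body presses on something with over 40 N, if the wrist force passes 120 N, or if a joint passes its speed limit or range.

## Robot

A 7-joint arm with a two-finger parallel gripper is mounted at the origin on the work surface. World frame = base frame: x ahead of the robot, y to its left, z up, the work surface at z = 0. Lengths are in mm, angles in rad, forces in N, time in s.
With the tool pointing down it reaches from about 425 to 875 mm from the base axis. Payload 9.9 kg.
Tool frame: the origin (TCP) lies midway between the tips of the shut fingers; the grasp point (between the pads) lies 19 mm behind it; x points along the fingers, z is the direction in which the jaws open and shut, and the axes are right-handed (so a half turn about x gives the same grasp; the last joint's range is limited). The gripper opens to 85 mm and grips with 20 to 120 N. Pads are 22 mm wide; open, the fingers measure 114 mm over their backs; the gripper's body (76 mm by 85 mm) begins 54 mm behind the grasp point. The pads swing forward as they close: fully open they stand 13 mm farther back than shut.
Start: joints at [-1.349, 0.576, 0.025, 1.437, -0.015, 1.129, -0.057], TCP at [203.206, 643.69, 231.289] pointing down, gripper open.
Joint ranges: [-2.76, 2.76], [-0.34, 2.15], [-1.52, 1.57], [0.19, 2.46], [-1.09, 4.23], [0.17, 1.99], [-2.82, 2.82]. Speed limits (rad/s): [2.22, 2.22, 3.01, 3.01, 3.14, 3.14, 3.14].

## Interface

Orientations are given as [roll, pitch, yaw] about the fixed x, y, z axes, in that order (R = Rz(yaw) Ry(pitch) Rx(roll)).
In Python, from bench import monitor, imaging, job, spotter gives the robot as it stands.
- The arm moves only by the tool servo_tool, never from a script. Its argument "rows" is a list of rows, each an object with "travel": the shift along the tool's x, y, z in mm, a list of three; "turn": the turn, a rotation vector about the tool's x, y, z in rad, a list of three. A call has 1 to 10 rows; each row shifts and turns the commanded pose from where the row before left it, along the tool's axes as they then stand; what a row does not reach is not made up. A row lasts 1/10 s, in which the tool goes at most 50 mm and 8.59 degrees, less where a joint would pass 70% of its speed; a pose out of reach is approached as far as the arm can. A call is refused whole if a number of a shift passes 50 or a number of a turn 0.15, either way. A call with a gripper value outside its range is refused whole. "fingers" is the closure, from 0 (fully open) to 1 (shut), set as the call begins (left out, the last holds). The fingers move at their own pace and stop on an object; "squeeze" is the grip in N (left out, the last holds). Time passes only in rows, so rows that do not move let the fingers close. It gives the time, the measured TCP pose, the force and the opening at its end, in the units of the state.
- monitor.sense(): the state, without advancing time (a new reading comes with each control period).
- imaging.get_image(name): name is "scene" or "top" or "wrist"; returns (picture, depth): 400x640x3 uint8, red, green, blue; 400x640 float32, mm along the optical axis (not along the pixel's ray), 0 where there is no reading.
- imaging.camera_model(name): a dict with "fx", "fy", "cx", "cy" (pixels), "extrinsics" (4x4, takes a point from world to camera coordinates); the wrist camera has in their place "hand_eye" (4x4, takes a point from camera to tool coordinates, whose origin is the TCP and whose axes are the tool frame's). Camera axes: x right, y up, looking along -z (the intrinsics and any distortion apply to the point x, -y, -z); pixel columns grow to the right and rows downward; lengths in mm; the calibration is good to about 2 mm. A picture is of the moment at which its call begins: read the wrist's pose just before it. camera_model takes no time and is no camera call.
- job.sign_off(): hands the job in, once; it reports no verdict.
Trained networks look in the newest picture that a camera, given by its name, has taken for a name from the list of things; names that differ only in an ending like _2 or _b are one class to them, and where a whole thing is asked for, a point or a joint stands for the part that bears it (a point fixed in the world has none). Each returns a list of dicts, best first, with "p" (0 to 1); they miss things now and then, are a little off and sometimes report something else, mostly with a low value. They report only what shows in the picture. A call takes as long as a camera call. They do not tell look-alikes from the thing itself.
- spotter.search_frame(camera, name): "location" ([column, row] in pixels, amid what is visible of it).
- spotter.silhouettes(camera, name): "region" (400x640 bool, what is visible of it) and "location" ([column, row] in pixels, amid what is visible of it).
- spotter.tip_of(camera, name): "location" ([column, row] in pixels: a listed point, or the origin of a listed thing).
The state is a dict: "time_s": time; "qpos": joint angles; "dq": joint speeds; "tau": joint torques, N m; "tcp_pos": TCP position; "ee_rot": TCP orientation; "contact_force": force on the tool from outside, world axes, zero at the start; "torque": the same for the moment, N m; "finger_gap": finger opening in mm.
Only numpy, scipy, OpenCV 4.12 (cv2) and the standard library are available. Lean on these libraries where they do the work, as an engineer would, in place of code of your own. Each camera call takes 0.05 s, during which the arm holds its last target.

## Working session

There is one attempt and no reset: what is moved stays moved. The work goes in short steps, Python scripts to look and compute and a tool call to move; the robot and the scene stay as the last step left them, time stands still between calls to the robot, and variables do not carry over. Pictures are saved under pics/ and viewed, and the job is handed in when it is done.

Besides the shell and the picture viewer there is one more tool, called as name(argument=value, ...) on one line, values as JSON. servo_tool: Moves the arm, as the interface text tells. Its arguments: {"type":"object","properties":{"rows":{"type":"array","items":{"type":"object","properties":{"travel":{"type":"array","items":{"type":"number"}},"turn":{"type":"array","items":{"type":"number"}}}}},"fingers":{"type":"number"},"squeeze":{"type":"number"}},"required":["rows"]}

```bash
ls -la; mkdir -p pics; python3 - <<'E'
from bench import monitor, imaging, job, spotter
import cv2, numpy as np
print(monitor.sense())
for n in ["scene","top"]:
    p,d=imaging.get_image(n)
    cv2.imwrite(f"pics/{n}0.png",p[:,:,::-1]); np.savez(f"pics/{n}0.npz",p=p,d=d)
    print(n,imaging.camera_model(n))
print(imaging.camera_model("wrist"))
print(monitor.sense()['time_s'])
E
```

```text
total 12
drwxr-xr-x  3 agent agent 4096 Dec  6 22:16 .
drwxr-xr-x 23 root  root  4096 Dec  6 22:16 ..
drwxr-xr-x  2 agent agent 4096 Dec  6 22:16 pics
{'time_s': 0.0, 'qpos': array([-1.34883062,  0.57650114,  0.024833  ,  1.43793268, -0.01499001,
        1.12899457, -0.05649954]), 'dq': array([-0.00023121,  0.00039852, -0.00151109, -0.00042933, -0.00025347,
       -0.00064047,  0.00015764]), 'tau': array([ 5.38177716e-06, -7.65765452e+01,  2.25032285e+00, -2.85958368e+01,
        1.52866269e-02,  1.28608098e-02,  1.44135737e-05]), 'tcp_pos': array([203.04354519, 643.25163071, 230.45452597]), 'ee_rot': array([-3.08792257,  1.56914502, -1.82284414]), 'contact_force': array([ 0.94508817, -0.17252943,  0.5400953 ]), 'torque': array([-0.02761378, -0.01030257, -0.01361195]), 'finger_gap': 85.58645918279555}
scene {'fx': 473.165412148215, 'fy': 473.165412148215, 'cx': 327.46375612249244, 'cy': 189.53341678372118, 'extrinsics': array([[-3.66757101e-01,  9.30231630e-01, -1.25834810e-02,
         2.01096673e+02],
       [-7.42960791e-01, -2.84728699e-01,  6.05754762e-01,
         3.77144235e+0
[... 395 characters left out ...]
58593e-01,  1.67042389e-02,  1.27027012e-01,
        -5.94418428e+02],
       [-1.26751848e-01, -1.66159646e-02,  9.91795281e-01,
        -1.50089085e+03],
       [ 0.00000000e+00,  0.00000000e+00,  0.00000000e+00,
         1.00000000e+00]])}
{'fx': 347.496218895608, 'fy': 347.496218895608, 'cx': 320.7917386252075, 'cy': 196.92749162760805, 'hand_eye': array([[ 1.62043363e-04,  2.89871035e-01, -9.57065701e-01,
        -1.43329390e+02],
       [-1.38103680e-04,  9.57065711e-01,  2.89871015e-01,
         7.44063809e+01],
       [ 9.99999977e-01,  8.52026215e-05,  1.95118403e-04,
         7.85809152e-01],
       [ 0.00000000e+00,  0.00000000e+00,  0.00000000e+00,
         1.00000000e+00]])}
0.1
```

View pics/scene0.png

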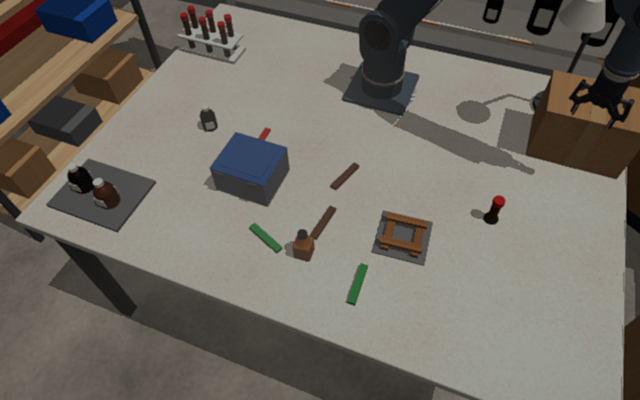

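View pics/top0.png

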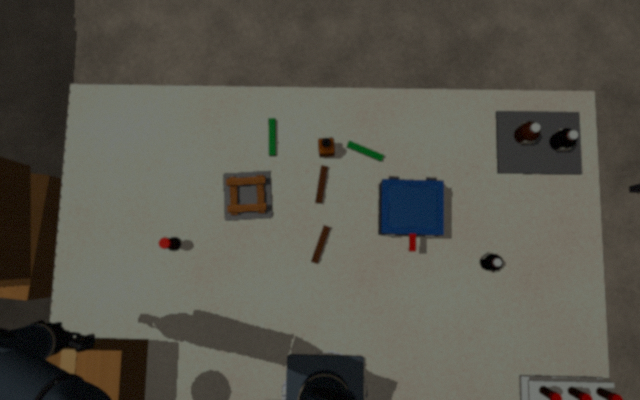

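The scene view shows the dark slats at (344,176) and (323,222), the stand at (403,236), and the case at (251,167) with its red tab at (264,134). The green look-alikes are at (265,237) and (357,284). In the top view the dark slats are at (322,184) and (320,244), and the greens at (272,137) and (366,151). The amber bottle stands close to the far dark slat.

```bash
cat > h.py <<'E'
from bench import monitor, imaging, job, spotter
import cv2, numpy as np
from scipy.spatial.transform import Rotation as Ro
def tcpT():
    s=monitor.sense(); T=np.eye(4); T[:3,:3]=Ro.from_euler('xyz',s['ee_rot']).as_matrix(); T[:3,3]=s['tcp_pos']; return T,s
def c2w(n,T=None):
    m=imaging.camera_model(n)
    return (T@m['hand_eye'] if n=='wrist' else np.linalg.inv(m['extrinsics'])),m
def deproj(n,uv,d,T=None):
    W,m=c2w(n,T); uv=np.asarray(uv,float).reshape(-1,2); d=np.asarray(d,float).ravel()
    P=np.stack([(uv[:,0]-m['cx'])/m['fx']*d,-(uv[:,1]-m['cy'])/m['fy']*d,-d,np.ones_like(d)])
    return (W@P)[:3].T
def on_z(n,uv,z,T=None):
    a=deproj(n,uv,np.full(len(np.asarray(uv).reshape(-1,2)),500.),T);W,_=c2w(n,T);o=W[:3,3]
    return o+(a-o)*((z-o[2])/(a[:,2]-o[2]))[:,None]
def proj(n,P,T=None):
    W,m=c2w(n,T); P=np.atleast_2d(P); c=(np.linalg.inv(W)@np.c_[P,np.ones(len(P))].T)[:3]
    return np.stack([m['cx']+m['fx']*c[0]/-c[2], m['cy']-m['fy']*c[1]/-c[2]],1)
def rect(P):
    (c,s,a)=cv2.minAreaRect(P[:,:2].astype(np.float32)); 
    if s[0]<s[1]: a+=90; s=s[::-1]
    return np.round(c,1),np.round(s,1),round((a+90)%180-90,1)
E
python3 - <<'E'
from h import *
for n in ["top","scene"]:
    p,d=imaging.get_image(n)
    for k in ["slat_a","crib","case","lid","amber_bottle","small_bottle","vial"]:
        for r in spotter.silhouettes(n,k)[:5]:
            m=r['region']&(d>0)
            if r['p']<.2 or m.sum()<10: continue
            v,u=np.nonzero(m); P=deproj(n,np.c_[u,v],d[v,u])
            print(n,k,round(r['p'],2),np.round(r['location']),'n',m.sum(),*rect(P),'z',np.percentile(P[:,2],[5,50,95]).round(),p[m].mean(0).round())
    for k in ["lid_tab","crib","case"]:
        print(n,'tip',k,[(round(r['p'],2),np.round(r['location'],1)) for r in spotter.tip_of(n,k)[:3]])
print(monitor.sense()['time_s'])
E
```

```text
top slat_a 0.79 [322. 184.] n 275 [634.2  20. ] [122.8  23.1] -7.4 z [ 9. 16. 21.] [55. 38. 25.]
top slat_a 0.71 [320. 242.] n 273 [447.5  20. ] [121.   24.1] -19.5 z [ 8. 16. 22.] [55. 36. 23.]
top slat_a 0.56 [271. 140.] n 239 [783.2 178.9] [120.4  20.6] 1.9 z [10. 16. 22.] [21. 74. 31.]
top slat_a 0.51 [361. 154.] n 271 [ 743.2 -116.3] [119.8  26.9] 67.3 z [ 9. 16. 21.] [25. 75. 33.]
top crib 0.74 [246. 197.] n 2294 [593.4 253. ] [154.2 154. ] -85.3 z [ 1. 10. 39.] [70. 56. 44.]
top crib 0.27 [320. 185.] n 245 [632.1  21.5] [118.2  24.2] -8.2 z [ 9. 16. 21.] [54. 35. 22.]
top case 0.81 [412. 209.] n 3971 [ 544.  -259.7] [234.3 210.5] -3.4 z [ 30. 110. 115.] [24. 43. 68.]
top case 0.38 [321. 184.] n 314 [632.  21.] [118.1  28.7] -5.8 z [-1. 15. 21.] [59. 43. 30.]
top lid 0.9 [414. 206.] n 3623 [ 542.2 -248.5] [229.1 180.8] -0.5 z [103. 110. 115.] [21. 41. 69.]
top amber_bottle 0.77 [325. 146.] n 267 [742.9   6.4] [47.7 45.7] 7.4 z [ 34.  69. 113.] [50. 28. 10.]
top small_bottle 0.75 [493. 260.] n 363 [ 400. -504.] [72.8 57.4] -86.8 z [ 3. 66. 97.] [44. 43. 39.]
top vial 0.7 [170. 2
[... 799 characters left out ...]
19.9 254.8] -0.2 z [  8. 106. 112.] [58. 66. 82.]
scene lid 0.65 [401. 239.] n 2434 [595.  250.4] [161.7 154.2] 5.8 z [ 1.  8. 37.] [87. 73. 61.]
scene lid 0.56 [251. 155.] n 2470 [ 515.8 -248.6] [251.8 181.7] -0.6 z [104. 108. 113.] [53. 68. 97.]
scene amber_bottle 0.97 [305. 246.] n 496 [750.7   9. ] [48.8 47.3] 6.8 z [ 14.  63. 109.] [78. 57. 43.]
scene small_bottle 0.86 [206. 119.] n 318 [ 412.1 -489.9] [44.6 43.2] -77.0 z [ 8. 53. 93.] [67. 64. 59.]
scene vial 0.63 [494. 212.] n 348 [441.3 474.8] [41.4 39.7] 79.2 z [ 2. 53. 96.] [60. 24. 20.]
scene tip lid_tab [(0.94, array([267.7, 129.9]))]
scene tip crib [(0.65, array([402.1, 237. ]))]
scene tip case [(0.7, array([251.9, 180. ]))]
1.2
```

```bash
python3 - <<'E'
from h import *
for n in ["top","scene"]:
    f=np.load(f"pics/{n}0.npz"); p,d=f['p'],f['d']
    v,u=np.nonzero(d>0); P=deproj(n,np.c_[u,v],d[v,u])
    box=(abs(P[:,0]-593)<95)&(abs(P[:,1]-252)<95)
    B=box&(P[:,2]>-20)
    M=box&(P[:,2]>29)
    m=np.zeros(d.shape,np.uint8); m[v[M],u[M]]=255
    nn,l,st,c=cv2.connectedComponentsWithStats(m)
    for i in range(1,nn):
        if st[i,4]<30: continue
        s=l[v,u]==i; print(n,st[i],rect(P[s]),np.median(P[s,2]))
    u0,v0=u[box].min(),v[box].min()
    print(n,'board',rect(P[box&(P[:,2]>3)]))
    cv2.imwrite(f"pics/crib_{n}.png",cv2.resize(p[v[box].min():v[box].max(),u0:u[box].max(),::-1],None,fx=8,fy=8,interpolation=2))
    print(u0,v0)
E
```

```text
top [226 176  40  10 285] (array([636.2, 255. ]), array([120.8,  23.2]), -85.3) 36.77157005870686
top [227 203  40  10 288] (array([552.6, 248.5]), array([121.4,  23. ]), -85.6) 36.262471158701715
top board (array([593. , 251.9]), array([189.5, 189.4]), -0.8)
217 166
scene [386 212  42  16 304] (array([554.3, 247.8]), array([119.4,  27.6]), -84.5) 34.62744317225872
scene [379 235  44  17 332] (array([638.2, 254.8]), array([119.3,  26.5]), -86.2) 34.31646184889121
scene board (array([593.4, 251.6]), array([190. , 188.6]), -89.7)
362 202
```

```bash
python3 - <<'E'
import cv2;a=cv2.imread('pics/crib_top.png');b=cv2.imread('pics/crib_scene.png');print(a.shape,b.shape)
import numpy as np
h=400
f=lambda i:cv2.resize(i,(int(i.shape[1]*h/i.shape[0]),h))
o=np.hstack([f(a),f(b)]);print(o.shape);cv2.imwrite('pics/cribs.png',np.clip(o*1.8,0,255))
E
```

```text
(480, 488, 3) (584, 640, 3)
(400, 844, 3)[ WARN:0@0.062] global loadsave.cpp:1063 imwrite_ Unsupported depth image for selected encoder is fallbacked to CV_8U.
```

View pics/cribs.png

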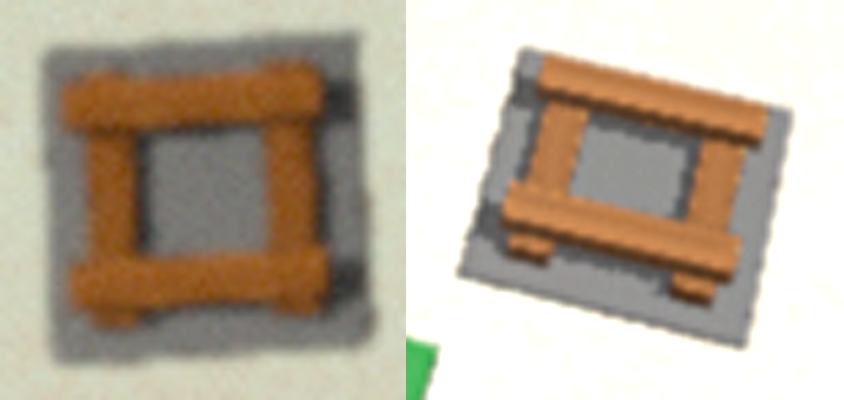

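```bash
cat >> h.py <<'E'
def down(yaw_deg,flip=False):
    # slat along yaw: tool x down, tool z = +/- slat y
    a=np.radians(yaw_deg); x=np.array([0,0,-1.]); z=np.array([-np.sin(a),np.cos(a),0])*(-1 if flip else 1)
    return np.stack([x,np.cross(z,x),z],1)
def plan(R1,p1,R0=None,p0=None,step=45,ang=.14):
    if R0 is None:
        T,s=tcpT();R0,p0=T[:3,:3],T[:3,3]
    p1=np.array(p1,float); rv=Ro.from_matrix(R0.T@R1).as_rotvec()
    n=int(max(1,np.ceil(np.linalg.norm(p1-p0)/step),np.ceil(np.linalg.norm(rv)/ang)))
    R=R0.copy();p=p0.copy();out=[]
    for i in range(n):
        t=R.T@((p1-p)/(n-i)); t=np.round(t,1); r=np.round(rv/n,4)
        out.append({"travel":t.tolist(),"turn":r.tolist()}); p=p+R@t; R=R@Ro.from_rotvec(r).as_matrix()
    import json; print(n,'rows',json.dumps(out)); return R,p
E
python3 - <<'E'
from h import *
T,s=tcpT(); print(T.round(3))
for f in (0,1):
    R=down(-18,f); print(f,Ro.from_matrix(T[:3,:3].T@R).as_rotvec(), R.round(2).tolist())
    plan(R,[447.5,18,170])
E
```

```text
[[-0.00000e+00 -9.54000e-01  3.01000e-01  2.03193e+02]
 [ 0.00000e+00  3.01000e-01  9.54000e-01  6.43711e+02]
 [-1.00000e+00  0.00000e+00 -0.00000e+00  2.31277e+02]
 [ 0.00000e+00  0.00000e+00  0.00000e+00  1.00000e+00]]
0 [ 8.36845659e-03 -3.51310419e-06 -2.04456621e-05] [[0.0, -0.95, 0.31], [0.0, 0.31, 0.95], [-1.0, 0.0, 0.0]]
15 rows [{"travel": [4.1, -28.1, -34.9], "turn": [0.0006, -0.0, -0.0]}, {"travel": [4.1, -28.1, -34.9], "turn": [0.0006, -0.0, -0.0]}, {"travel": [4.1, -28.1, -34.8], "turn": [0.0006, -0.0, -0.0]}, {"travel": [4.1, -28.2, -34.8], "turn": [0.0006, -0.0, -0.0]}, {"travel": [4.1, -28.2, -34.8], "turn": [0.0006, -0.0, -0.0]}, {"travel": [4.1, -28.2, -34.8], "turn": [0.0006, -0.0, -0.0]}, {"travel": [4.1, -28.2, -34.8], "turn": [0.0006, -0.0, -0.0]}, {"travel": [4.1, -28.2, -34.8], "turn": [0.0006, -0.0, -0.0]}, {"travel": [4.1, -28.3, -34.7], "turn": [0.0006, -0.0, -0.0]}, {"travel": [4.1, -28.3, -34.7], "turn": [0.0006, -0.0, -0.0]}, {"travel": [4.1, -28.3, -34.7], "turn": [0.0006, -0.0, -0.0]}, {"travel": [4.0, -28.3, -34.7], "turn": [0.0006, -0.0, -0.0]}, {"tr
[... 1020 characters left out ...]
"turn": [-0.1362, 0.0, -0.0]}, {"travel": [2.7, 23.9, -16.8], "turn": [-0.1362, 0.0, -0.0]}, {"travel": [2.6, 25.9, -13.5], "turn": [-0.1362, 0.0, -0.0]}, {"travel": [2.7, 27.5, -9.8], "turn": [-0.1362, 0.0, -0.0]}, {"travel": [2.6, 28.6, -6.0], "turn": [-0.1362, 0.0, -0.0]}, {"travel": [2.7, 29.1, -2.0], "turn": [-0.1362, 0.0, -0.0]}, {"travel": [2.6, 29.2, 1.9], "turn": [-0.1362, 0.0, -0.0]}, {"travel": [2.7, 28.6, 5.9], "turn": [-0.1362, 0.0, -0.0]}, {"travel": [2.6, 27.6, 9.7], "turn": [-0.1362, 0.0, -0.0]}, {"travel": [2.7, 26.0, 13.4], "turn": [-0.1362, 0.0, -0.0]}, {"travel": [2.6, 23.9, 16.8], "turn": [-0.1362, 0.0, -0.0]}, {"travel": [2.7, 21.4, 19.8], "turn": [-0.1362, 0.0, -0.0]}]
```

servo_tool(rows=[{"travel":[2,-28,-35]},{"travel":[2,-28,-35]},{"travel":[2,-28,-35]},{"travel":[4,-28,-35]},{"travel":[4,-28,-35]},{"travel":[4,-28,-35]},{"travel":[4,-28,-35]},{"travel":[4,-28,-35]},{"travel":[4,-28,-35]},{"travel":[4,-28,-35]}], fingers=0, squeeze=40)

```text
invalid input at $.rows[0]: expected keys travel, turn
```

servo_tool(rows=[{"travel":[5,-28,-35]},{"travel":[5,-28,-35]},{"travel":[5,-28,-35]},{"travel":[5,-28,-35]},{"travel":[5,-28,-32]},{"travel":[0,0,0]},{"travel":[0,0,0]}])

```text
invalid input at $.rows[0]: expected keys travel, turn
```

```bash
cat >> h.py <<'E'
def wslat(zt=15,name=None,ref=None):
    T,s=tcpT(); p,d=imaging.get_image("wrist")
    if name: cv2.imwrite(f"pics/{name}.png",p[:,:,::-1])
    out=[]
    for r in spotter.silhouettes("wrist","slat_a")[:5]:
        m=r['region']
        v,u=np.nonzero(m&(d>0)); 
        if len(v)<50: continue
        P=deproj("wrist",np.c_[u,v],d[v,u],T); k=abs(P[:,2]-np.percentile(P[:,2],80))<4
        print(round(r['p'],2),np.round(r['location']),'all',*rect(P),'top',*rect(P[k]),'z',np.percentile(P[:,2],[5,50,95]).round(1),p[m].mean(0).round())
    print('tcp',T[:3,3].round(1),'t',s['time_s'],'F',s['contact_force'].round(1),'gap',s['finger_gap'])
    return T,p,d
E
python3 - <<'E'
from h import *
T,p,d=wslat(name='w1'); print(T.round(3))
E
```

```text
tcp [203.2 643.7 231.3] t 1.2 F [-0.  -0.4  0.7] gap 85.16878529884039
[[-0.00000e+00 -9.54000e-01  3.01000e-01  2.03193e+02]
 [ 0.00000e+00  3.01000e-01  9.54000e-01  6.43711e+02]
 [-1.00000e+00  0.00000e+00 -0.00000e+00  2.31277e+02]
 [ 0.00000e+00  0.00000e+00  0.00000e+00  1.00000e+00]]
```

View pics/w1.png

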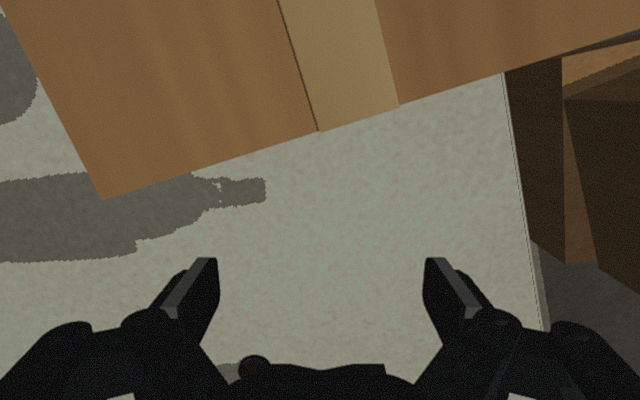

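Both calls were refused because each row needs a "turn" as well. The picture shows only empty bench and a cardboard box behind the gripper.

servo_tool(rows=[{"travel":[2,-28,-35],"turn":[0,0,0]},{"travel":[2,-28,-35],"turn":[0,0,0]},{"travel":[2,-28,-35],"turn":[0,0,0]},{"travel":[4,-28,-35],"turn":[0,0,0]},{"travel":[4,-28,-35],"turn":[0,0,0]},{"travel":[4,-28,-35],"turn":[0,0,0]},{"travel":[4,-28,-35],"turn":[0,0,0]},{"travel":[4,-28,-35],"turn":[0,0,0]},{"travel":[4,-28,-35],"turn":[0,0,0]},{"travel":[4,-28,-35],"turn":[0,0,0]}], fingers=0, squeeze=40)

```text
time_s: 2.3
tcp_pos: [365.4, 224.1, 197.5]
ee_rot: [-0.602, 1.57, 0.663]
contact_force: [1.0, 0.5, -0.1]
finger_gap: 85.6
```

servo_tool(rows=[{"travel":[5,-28,-35],"turn":[0,0,0]},{"travel":[5,-28,-35],"turn":[0,0,0]},{"travel":[5,-28,-35],"turn":[0,0,0]},{"travel":[5,-28,-35],"turn":[0,0,0]},{"travel":[5,-28,-32],"turn":[0,0,0]},{"travel":[0,0,0],"turn":[0,0,0]},{"travel":[0,0,0],"turn":[0,0,0]}])

```text
time_s: 3.0
tcp_pos: [446.7, 18.7, 172.3]
ee_rot: [1.863, 1.571, 3.125]
contact_force: [-1.2, 0.6, 0.3]
finger_gap: 85.5
```

```bash
python3 - <<'E'
from h import *
T,p,d=wslat(name='w2'); print(T.round(3))
E
```

```text
0.96 [325. 174.] all [449.6  20.5] [127.2  23.9] -18.2 top [446.   21.9] [119.5  21.9] -18.3 z [14.2 15.6 16.7] [63. 43. 29.]
0.88 [380. 325.] all [560.2  33.5] [236.3  24.3] -7.9 top [622.4  23.9] [100.4  22. ] -8.0 z [ 6.8 15.3 16.6] [59. 40. 27.]
0.59 [ 16. 355.] all [ 487.2 -130.7] [220.4  92.7] -72.7 top [ 509.1 -200.8] [87.8 66.6] 86.3 z [102.9 108.2 109.6] [26. 41. 63.]
tcp [446.7  18.7 172.3] t 3.0 F [-1.2  0.6  0.3] gap 85.47959177402915
[[-0.00000e+00 -9.53000e-01  3.04000e-01  4.46685e+02]
 [ 0.00000e+00  3.04000e-01  9.53000e-01  1.86820e+01]
 [-1.00000e+00  0.00000e+00 -0.00000e+00  1.72267e+02]
 [ 0.00000e+00  0.00000e+00  0.00000e+00  1.00000e+00]]
```

View pics/w2.png

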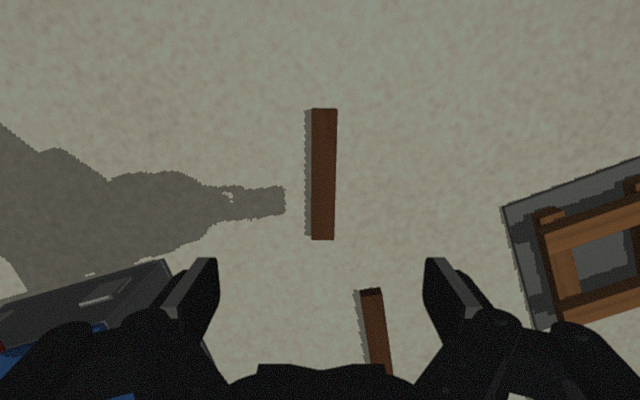

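The near dark slat shows at (325,174): measured 119.5 x 21.9 mm, top at about 15.6 mm, centre (446, 22), yaw -18.3°. The greens are not in view. I'll descend on it.

servo_tool(rows=[{"travel":[30,2,3],"turn":[0.01,0,0]},{"travel":[40,0,0],"turn":[0,0,0]},{"travel":[40,0,0],"turn":[0,0,0]},{"travel":[30,0,0],"turn":[0,0,0]},{"travel":[17,0,0],"turn":[0,0,0]},{"travel":[10,0,0],"turn":[0,0,0]},{"travel":[0,0,0],"turn":[0,0,0]},{"travel":[0,0,0],"turn":[0,0,0]}])

```text
time_s: 3.9
tcp_pos: [445.8, 23.5, 5.9]
ee_rot: [-0.863, 1.57, 0.393]
contact_force: [0.2, 0.6, 0.1]
finger_gap: 85.6
```

servo_tool(rows=[{"travel":[0,0,0],"turn":[0,0,0]},{"travel":[0,0,0],"turn":[0,0,0]},{"travel":[0,0,0],"turn":[0,0,0]},{"travel":[0,0,0],"turn":[0,0,0]},{"travel":[0,0,0],"turn":[0,0,0]},{"travel":[0,0,0],"turn":[0,0,0]},{"travel":[0,0,0],"turn":[0,0,0]},{"travel":[0,0,0],"turn":[0,0,0]}], fingers=1, squeeze=40)

```text
time_s: 4.7
tcp_pos: [445.7, 22.9, 5.7]
ee_rot: [-0.97, 1.57, 0.285]
contact_force: [-0.8, -0.1, 7.7]
finger_gap: 20.8
```

servo_tool(rows=[{"travel":[-15,0,0],"turn":[0,0,0]},{"travel":[-45,0,0],"turn":[0,0,0]},{"travel":[-45,0,0],"turn":[0,0,0]},{"travel":[0,0,0],"turn":[0,0,0]}])

```text
time_s: 5.1
tcp_pos: [448.0, 23.0, 114.7]
ee_rot: [-1.093, 1.563, 0.161]
contact_force: [0.6, 0.1, -1.2]
finger_gap: 20.8
```

```bash
python3 - <<'E'
from h import *
print(monitor.sense()['contact_force'])
plan(down(4.5),[591.7,293.5,130])
E
```

```text
[ 0.61058866  0.10926539 -1.22508146]
7 rows [{"travel": [-2.0, -7.5, 43.1], "turn": [-0.0564, 0.0003, 0.001]}, {"travel": [-2.0, -9.9, 42.6], "turn": [-0.0564, 0.0003, 0.001]}, {"travel": [-2.0, -12.3, 42.0], "turn": [-0.0564, 0.0003, 0.001]}, {"travel": [-2.1, -14.7, 41.3], "turn": [-0.0564, 0.0003, 0.001]}, {"travel": [-2.1, -16.9, 40.4], "turn": [-0.0564, 0.0003, 0.001]}, {"travel": [-2.1, -19.2, 39.3], "turn": [-0.0564, 0.0003, 0.001]}, {"travel": [-2.1, -21.4, 38.2], "turn": [-0.0564, 0.0003, 0.001]}]
```

servo_tool(rows=[{"travel":[-2,-8,43],"turn":[-0.056,0,0]},{"travel":[-2,-10,43],"turn":[-0.056,0,0]},{"travel":[-2,-12,42],"turn":[-0.056,0,0]},{"travel":[-2,-15,41],"turn":[-0.056,0,0]},{"travel":[-2,-17,40],"turn":[-0.056,0,0]},{"travel":[-2,-19,39],"turn":[-0.056,0,0]},{"travel":[-2,-21,38],"turn":[-0.056,0,0]},{"travel":[0,0,0],"turn":[0,0,0]},{"travel":[0,0,0],"turn":[0,0,0]}])

```text
time_s: 6.0
tcp_pos: [589.1, 293.0, 123.1]
ee_rot: [1.907, 1.569, -2.728]
contact_force: [-0.5, -1.0, -0.9]
finger_gap: 21.1
```

```bash
python3 - <<'E'
from h import *
T,p,d=wslat(name='w3'); print(T.round(3))
np.savez('pics/w3.npz',p=p,d=d,T=T)
for k in spotter.silhouettes("wrist","crib")[:2]:
    v,u=np.nonzero(k['region']&(d>0)); P=deproj("wrist",np.c_[u,v],d[v,u],T); print(k['p'],np.percentile(P[:,2],[5,50,95]))
E
```

```text
0.77 [177. 356.] all [690.9 207.7] [232.2  35.9] -15.7 top [747.8 180. ] [28.6  7.9] -44.4 z [ 14.6  15.6 174.4] [ 41. 109.  53.]
0.62 [320. 241.] all [615.2 295.4] [170.3  40.7] 5.5 top [585.4 293.5] [110.5  22.2] 4.4 z [131.8 132.8 133.8] [72. 47. 32.]
tcp [589.1 293.  123.1] t 6.0 F [-0.5 -1.  -0.9] gap 21.07406070184125
[[-1.00000e-03 -9.97000e-01 -7.70000e-02  5.89064e+02]
 [-1.00000e-03 -7.70000e-02  9.97000e-01  2.93019e+02]
 [-1.00000e+00  1.00000e-03 -0.00000e+00  1.23098e+02]
 [ 0.00000e+00  0.00000e+00  0.00000e+00  1.00000e+00]]
0.58 [ 5.63825479  7.32600458 37.13734367]
```

View pics/w3.png

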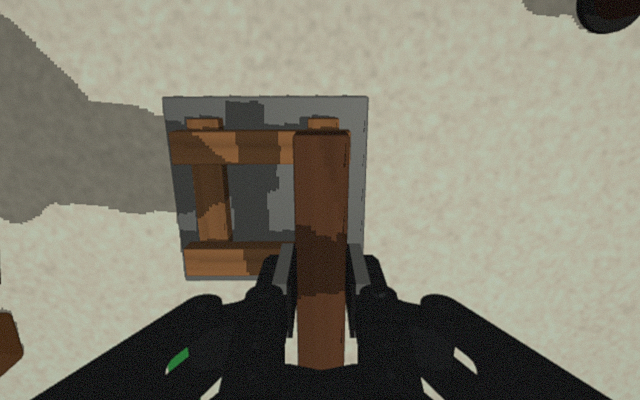

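```bash
python3 - <<'E'
from h import *
f=np.load('pics/w3.npz');d,T=f['d'],f['T']
v,u=np.nonzero(d>0); P=deproj("wrist",np.c_[u,v],d[v,u],T)
a=np.radians(4.5); ex=np.array([np.cos(a),np.sin(a)]); ey=np.array([-ex[1],ex[0]])
q=(P[:,:2]-[595,251.6]); X=q@ex; Y=q@ey
box=(abs(X)<100)&(abs(Y)<100)
b=box&(P[:,2]>4)&(P[:,2]<10)
# near edge x by Y bins ; side edges by X bins
for y in range(-65,70,20):
    s=b&(abs(Y-y)<3); print('near edge at Y',y,np.percentile(X[s],1).round(1) if s.sum()>5 else None)
for x in (-70,-65,-60,-20,0,20):
    s=b&(abs(X-x)<3); 
    if s.sum()>5: print('sides at X',x,np.percentile(Y[s],[.5,99.5]).round(1))
t=box&(P[:,2]>31)&(P[:,2]<41)
for y in (-55,-45,-35,-25,-15,-5,5):
    for c in (-42,42):
        s=t&(abs(Y-y)<3)&(abs(X-c)<20)
        if s.sum()>5: print('layer2',c,'Y',y,np.percentile(X[s],[2,98]).round(1))
for c in(-42,42):
    s=t&(abs(X-c)<8); print('left end',c,np.percentile(Y[s],.5).round(1),np.median(P[s,2]))
l1=box&(P[:,2]>18)&(P[:,2]<24)
s=l1&(abs(X)<20)&(Y<0); print('layer1 Y',np.percentile(Y[s],[2,98]))
E
```

```text
near edge at Y -65 -73.4
near edge at Y -45 -74.1
near edge at Y -25 -73.3
near edge at Y -5 -73.3
near edge at Y 15 -73.3
near edge at Y 35 -74.6
near edge at Y 55 -74.5
sides at X -70 [-71.3  75.4]
sides at X -65 [-71.5  75.5]
sides at X -60 [-71.8  75.8]
sides at X -20 [-71.7  76.4]
sides at X 0 [-71.8  76.4]
sides at X 20 [-71.7  76.2]
layer2 -42 Y -55 [-52.2 -31.1]
layer2 42 Y -55 [31.3 53.1]
layer2 -42 Y -45 [-52.4 -31.1]
layer2 42 Y -45 [31.3 53.3]
layer2 -42 Y -35 [-52.4 -31.2]
layer2 42 Y -35 [31.2 52.1]
layer2 -42 Y -25 [-52.3 -31.2]
layer2 42 Y -25 [31.2 52.2]
layer2 -42 Y -15 [-52.3 -31.1]
layer2 42 Y -15 [31.2 52.3]
layer2 -42 Y -5 [-52.5 -31.1]
layer2 42 Y -5 [31.2 51.8]
layer2 -42 Y 5 [-52.5 -31.2]
layer2 42 Y 5 [31.  37.1]
left end -42 -57.1 36.64424310375213
left end 42 -57.0 36.58613803635157
layer1 Y [-50.20394447 -28.89228542]
```

servo_tool(rows=[{"travel":[20,-1.4,2],"turn":[0,0,0]},{"travel":[30,0,0],"turn":[0,0,0]},{"travel":[18,0,0],"turn":[0,0,0]},{"travel":[6,0,0],"turn":[0,0,0]},{"travel":[3,0,0],"turn":[0,0,0]},{"travel":[1,0,0],"turn":[0,0,0]},{"travel":[0,0,0],"turn":[0,0,0]},{"travel":[0,0,0],"turn":[0,0,0]}])

```text
time_s: 6.95
tcp_pos: [591.3, 294.6, 47.2]
ee_rot: [-1.175, 1.569, 0.472]
contact_force: [0.9, 0.0, 0.3]
finger_gap: 20.6
```

servo_tool(rows=[{"travel":[2,0,0],"turn":[0,0,0]},{"travel":[2,0,0],"turn":[0,0,0]},{"travel":[0,0,0],"turn":[0,0,0]},{"travel":[0,0,0],"turn":[0,0,0]}])

```text
time_s: 7.35
tcp_pos: [590.7, 294.4, 42.2]
ee_rot: [2.042, 1.571, -2.594]
contact_force: [0.4, 0.1, -0.3]
finger_gap: 21.1
```

servo_tool(rows=[{"travel":[1,0,0],"turn":[0,0,0]},{"travel":[0,0,0],"turn":[0,0,0]}])

```text
time_s: 7.55
tcp_pos: [590.9, 294.5, 41.9]
ee_rot: [-1.09, 1.57, 0.557]
contact_force: [-2.3, -0.9, 4.8]
finger_gap: 20.6
```

Contact (4.8 N up). I'll release and rise.

servo_tool(rows=[{"travel":[0,0,0],"turn":[0,0,0]},{"travel":[0,0,0],"turn":[0,0,0]},{"travel":[0,0,0],"turn":[0,0,0]},{"travel":[0,0,0],"turn":[0,0,0]},{"travel":[-5,0,0],"turn":[0,0,0]},{"travel":[-15,0,0],"turn":[0,0,0]},{"travel":[-40,0,0],"turn":[0,0,0]},{"travel":[-45,0,0],"turn":[0,0,0]},{"travel":[0,0,0],"turn":[0,0,0]},{"travel":[0,0,0],"turn":[0,0,0]}], fingers=0.3)

```text
time_s: 8.55
tcp_pos: [591.6, 294.8, 148.8]
ee_rot: [-1.129, 1.567, 0.518]
contact_force: [-0.8, 0.6, -1.2]
finger_gap: 59.5
```

```bash
python3 - <<'E'
from h import *
T,p,d=wslat(name='w4')
print('crib/seat wrist est: left (591.5,296.0)')
plan(down(-8),[632,21,170])
E
```

```text
0.88 [322. 190.] all [604.  295.5] [144.   25.8] 5.0 top [592.1 295.2] [119.9  22. ] 4.3 z [50.5 51.6 52.6] [73. 48. 32.]
0.66 [ 10. 208.] all [639.6  26.1] [132.4  18.4] -10.1 top [634.8  31.5] [120.3   8.8] -10.1 z [ 2.2 11.4 16.2] [43. 30. 22.]
0.51 [183. 383.] all [698.6 214.6] [266.8  17.4] -19.6 top [807.9 175.4] [35.4  6.9] 1.5 z [14.4 15.6 16.9] [ 44. 102.  53.]
tcp [591.6 294.8 148.8] t 8.55 F [-0.8  0.6 -1.2] gap 59.53294693598982
crib/seat wrist est: left (591.5,296.0)
7 rows [{"travel": [-3.4, -3.0, -39.4], "turn": [0.0308, -0.0, -0.0001]}, {"travel": [-3.4, -4.2, -39.3], "turn": [0.0308, -0.0, -0.0001]}, {"travel": [-3.4, -5.4, -39.1], "turn": [0.0308, -0.0, -0.0001]}, {"travel": [-3.4, -6.6, -38.9], "turn": [0.0308, -0.0, -0.0001]}, {"travel": [-3.4, -7.7, -38.7], "turn": [0.0308, -0.0, -0.0001]}, {"travel": [-3.4, -9.0, -38.5], "turn": [0.0308, -0.0, -0.0001]}, {"travel": [-3.4, -10.1, -38.2], "turn": [0.0308, -0.0, -0.0001]}]
```

View pics/w4.png

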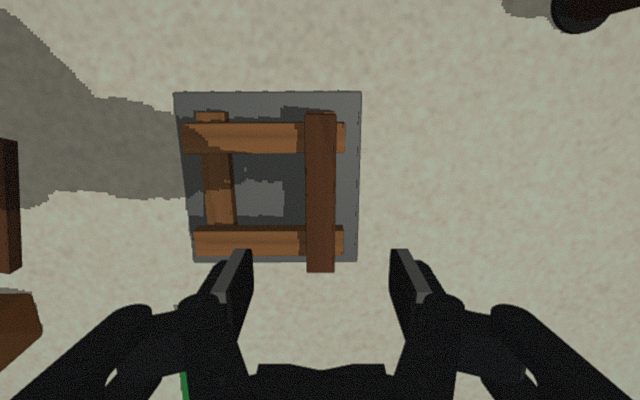

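The first slat lies across the second layer at (320,190), centre (592.1, 295.2), yaw 4.3°, top at 51.6 mm, within 1 mm of the seat. The second dark slat shows at (10,208).

servo_tool(rows=[{"travel":[-3,-3,-39],"turn":[0.031,0,0]},{"travel":[-3,-4,-39],"turn":[0.031,0,0]},{"travel":[-3,-5,-39],"turn":[0.031,0,0]},{"travel":[-3,-7,-39],"turn":[0.031,0,0]},{"travel":[-3,-8,-39],"turn":[0.031,0,0]},{"travel":[-3,-9,-39],"turn":[0.031,0,0]},{"travel":[-3,-10,-38],"turn":[0.031,0,0]},{"travel":[0,0,0],"turn":[0,0,0]},{"travel":[0,0,0],"turn":[0,0,0]}], fingers=0)

```text
time_s: 9.55
tcp_pos: [631.6, 20.0, 166.2]
ee_rot: [1.86, 1.569, -2.995]
contact_force: [0.2, 1.2, -0.8]
finger_gap: 85.2
```

```bash
python3 - <<'E'
from h import *
T,p,d=wslat(name='w5');print(T.round(3))
E
```

```text
0.96 [325. 176.] all [637.2  21.4] [127.8  22.5] -7.3 top [633.3  22. ] [119.9  21.9] -7.5 z [14.3 15.5 16.7] [66. 44. 30.]
0.83 [231. 306.] all [ 747.7 -115.8] [120.   36.4] 67.3 top [ 741.6 -113.3] [119.9  23.1] 67.5 z [ 3.5 15.1 16.4] [34. 82. 41.]
0.41 [ 18. 223.] all [ 631.  -188.3] [172.2  56.1] -38.5 top [ 600.6 -159. ] [92.6 30.2] -21.9 z [102.9 108.3 109.5] [20. 33. 50.]
tcp [631.6  20.  166.2] t 9.55 F [ 0.2  1.2 -0.8] gap 85.15452480148217
[[-2.00000e-03 -9.90000e-01  1.42000e-01  6.31626e+02]
 [-0.00000e+00  1.42000e-01  9.90000e-01  2.00080e+01]
 [-1.00000e+00  2.00000e-03 -1.00000e-03  1.66184e+02]
 [ 0.00000e+00  0.00000e+00  0.00000e+00  1.00000e+00]]
```

View pics/w5.png

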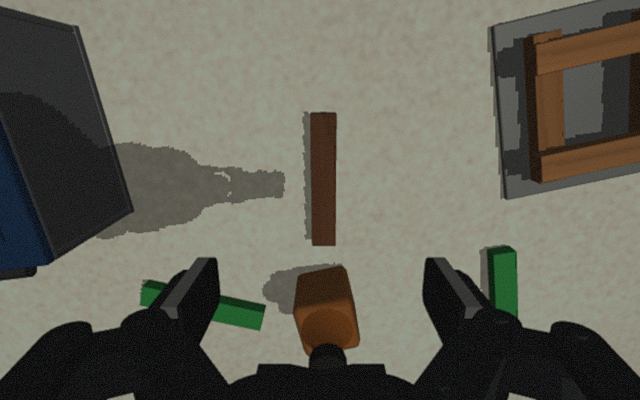

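The dark slat shows at (323,178): centre (633, 22), yaw -7.5°, 120 x 22 mm. The green look-alikes are at (200,305) and (500,280). The amber bottle at (327,310) is about 85 mm from the grasp in x, so it is clear of the gripper.

servo_tool(rows=[{"travel":[30,-1.4,2.2],"turn":[0,0,0]},{"travel":[40,0,0],"turn":[0,0,0]},{"travel":[40,0,0],"turn":[0,0,0]},{"travel":[30,0,0],"turn":[0,0,0]},{"travel":[13,0,0],"turn":[0,0,0]},{"travel":[5,0,0],"turn":[0,0,0]},{"travel":[0,0,0],"turn":[0,0,0]},{"travel":[0,0,0],"turn":[0,0,0]}])

```text
time_s: 10.45
tcp_pos: [634.9, 23.5, 10.7]
ee_rot: [-1.327, 1.569, 0.104]
contact_force: [1.2, -0.6, -0.3]
finger_gap: 85.5
```

servo_tool(rows=[{"travel":[4.5,1.5,-1],"turn":[0,0,0]},{"travel":[0,0,0],"turn":[0,0,0]},{"travel":[0,0,0],"turn":[0,0,0]}])

```text
time_s: 10.75
tcp_pos: [632.4, 22.3, 5.2]
ee_rot: [-1.294, 1.57, 0.135]
contact_force: [-0.1, 0.1, 0.2]
finger_gap: 85.5
```

servo_tool(rows=[{"travel":[0,0,0],"turn":[0,0,0]},{"travel":[0,0,0],"turn":[0,0,0]},{"travel":[0,0,0],"turn":[0,0,0]},{"travel":[0,0,0],"turn":[0,0,0]},{"travel":[0,0,0],"turn":[0,0,0]},{"travel":[0,0,0],"turn":[0,0,0]},{"travel":[0,0,0],"turn":[0,0,0]},{"travel":[0,0,0],"turn":[0,0,0]}], fingers=1)

```text
time_s: 11.55
tcp_pos: [632.5, 22.4, 5.0]
ee_rot: [-1.425, 1.57, 0.005]
contact_force: [-0.2, -0.3, 2.7]
finger_gap: 20.7
```

servo_tool(rows=[{"travel":[-15,0,0],"turn":[0,0,0]},{"travel":[-45,0,0],"turn":[0,0,0]},{"travel":[-45,0,0],"turn":[0,0,0]},{"travel":[0,0,0],"turn":[0,0,0]}])

```text
time_s: 11.95
tcp_pos: [635.8, 22.2, 116.8]
ee_rot: [-1.368, 1.561, 0.062]
contact_force: [0.7, -0.3, -0.3]
finger_gap: 20.6
```

```bash
python3 - <<'E'
from h import *
plan(down(4.4),[598,212,130])
E
```

```text
5 rows [{"travel": [-2.7, 12.8, 36.5], "turn": [-0.0436, 0.0002, 0.002]}, {"travel": [-2.7, 11.2, 37.1], "turn": [-0.0436, 0.0002, 0.002]}, {"travel": [-2.7, 9.6, 37.5], "turn": [-0.0436, 0.0002, 0.002]}, {"travel": [-2.6, 8.0, 37.9], "turn": [-0.0436, 0.0002, 0.002]}, {"travel": [-2.7, 6.3, 38.2], "turn": [-0.0436, 0.0002, 0.002]}]
```

servo_tool(rows=[{"travel":[-2,12,37],"turn":[-0.043,0,0]},{"travel":[-2,10,37],"turn":[-0.043,0,0]},{"travel":[-2,9,37],"turn":[-0.043,0,0]},{"travel":[-2,7,38],"turn":[-0.043,0,0]},{"travel":[-2,6,38],"turn":[-0.043,0,0]},{"travel":[0,0,0],"turn":[0,0,0]},{"travel":[0,0,0],"turn":[0,0,0]},{"travel":[0,0,0],"turn":[0,0,0]}])

```text
time_s: 12.75
tcp_pos: [598.8, 210.3, 120.0]
ee_rot: [-3.125, 1.57, -1.482]
contact_force: [0.3, -0.2, 0.2]
finger_gap: 20.7
```

```bash
python3 - <<'E'
from h import *
T,p,d=wslat(name='w6');print(T.round(3))
E
```

```text
0.76 [  4. 339.] all [740.1 -39.3] [54.2 13.2] -53.2 top [756.7 -57.7] [9.  7.4] -17.8 z [ 2.   6.7 14. ] [29. 67. 36.]
0.7 [322. 246.] all [594.5 210.7] [108.6  22. ] 4.1 top [594.5 210.7] [108.6  22. ] 4.1 z [129.6 130.6 131.5] [77. 51. 34.]
0.57 [452. 201.] all [605.2 305.8] [148.1  42.3] 4.4 top [591.4 295. ] [118.9  22.6] 4.3 z [42.  51.4 52.5] [80. 53. 35.]
tcp [598.8 210.3 120. ] t 12.75 F [ 0.3 -0.2  0.2] gap 20.70435648221882
[[ 0.00000e+00 -9.97000e-01 -7.20000e-02  5.98797e+02]
 [-1.00000e-03 -7.20000e-02  9.97000e-01  2.10256e+02]
 [-1.00000e+00 -0.00000e+00 -1.00000e-03  1.19956e+02]
 [ 0.00000e+00  0.00000e+00  0.00000e+00  1.00000e+00]]
```

View pics/w6.png

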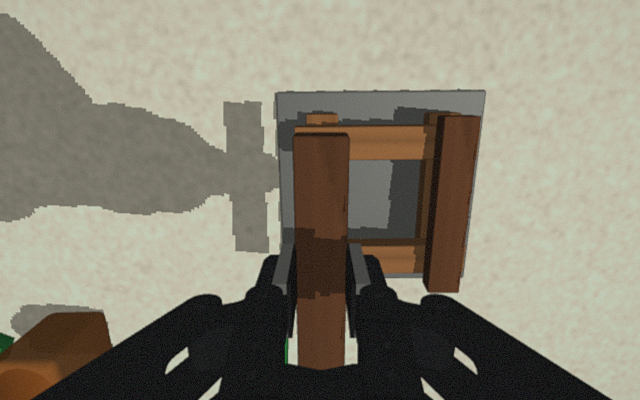

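The held slat shows at (322,246), centre about (600, 211). It needs (-2, +1) mm to reach seat_right.

servo_tool(rows=[{"travel":[20,2,1.2],"turn":[0,0,0]},{"travel":[30,0,0],"turn":[0,0,0]},{"travel":[18,0,0],"turn":[0,0,0]},{"travel":[5,0,0],"turn":[0,0,0]},{"travel":[2,0,0],"turn":[0,0,0]},{"travel":[0,0,0],"turn":[0,0,0]},{"travel":[0,0,0],"turn":[0,0,0]},{"travel":[0,0,0],"turn":[0,0,0]}])

```text
time_s: 13.65
tcp_pos: [597.0, 213.0, 45.8]
ee_rot: [-1.269, 1.569, 0.375]
contact_force: [0.5, -0.7, -0.0]
finger_gap: 20.8
```

servo_tool(rows=[{"travel":[2,0,-1],"turn":[0,0,0]},{"travel":[2,0,0],"turn":[0,0,0]},{"travel":[0,0,0],"turn":[0,0,0]},{"travel":[0,0,0],"turn":[0,0,0]}])

```text
time_s: 14.05
tcp_pos: [596.8, 211.7, 41.0]
ee_rot: [-1.764, 1.57, -0.119]
contact_force: [-0.3, -0.4, 3.6]
finger_gap: 20.9
```

Contact. Release by opening partly (0.3), so the fingers stay clear of the first slat.

servo_tool(rows=[{"travel":[0,0,0],"turn":[0,0,0]},{"travel":[0,0,0],"turn":[0,0,0]},{"travel":[0,0,0],"turn":[0,0,0]},{"travel":[0,0,0],"turn":[0,0,0]},{"travel":[-5,0,0],"turn":[0,0,0]},{"travel":[-15,0,0],"turn":[0,0,0]},{"travel":[-40,0,0],"turn":[0,0,0]},{"travel":[-45,0,0],"turn":[0,0,0]},{"travel":[0,0,0],"turn":[0,0,0]},{"travel":[0,0,0],"turn":[0,0,0]}], fingers=0.35)

```text
time_s: 15.05
tcp_pos: [597.4, 212.1, 148.2]
ee_rot: [-1.232, 1.567, 0.413]
contact_force: [-0.9, 0.2, -0.8]
finger_gap: 55.6
```

```bash
python3 - <<'E'
from h import *
T,p,d=wslat(name='w7')
v,u=np.nonzero(d>0); P=deproj("wrist",np.c_[u,v],d[v,u],T)
a=np.radians(4.5); ex=np.array([np.cos(a),np.sin(a)]); ey=np.array([-ex[1],ex[0]])
q=(P[:,:2]-[595,251.6]); X=q@ex; Y=q@ey
b=(abs(X)<100)&(abs(Y)<100)&(P[:,2]>4)&(P[:,2]<10)
for x in (-70,-65,-20): s=b&(abs(X-x)<3); print(np.percentile(Y[s],[.5,99.5]))
p2,d2=imaging.get_image("top")
for k in ["lid_tab","lid"]:
    for r in spotter.silhouettes("top",k)[:2]:
        print(k,r['p'],r['location'],r['region'].sum())
print([(r['p'],r['location']) for r in spotter.tip_of("top","lid_tab")])
m=(p2[:,:,0].astype(int)>100)&(p2[:,:,1]<60)&(p2[:,:,2]<60); m[:,:395]=0;m[:,430:]=0;m[:220]=0;m[270:]=0
v,u=np.nonzero(m); print('red',len(v),u.mean(),v.mean()); Q=on_z("top",np.c_[u,v],110); print(rect(Q),Q.min(0),Q.max(0))
E
```

```text
0.89 [322. 190.] all [597.8 212.5] [119.6  26.6] 4.0 top [597.9 212.4] [119.5  22.1] 4.2 z [50.4 51.6 52.7] [77. 50. 33.]
0.78 [435. 188.] all [591.1 295.1] [119.4  33.8] -1.3 top [591.8 294.9] [119.6  22.6] 4.3 z [42.6 51.4 52.6] [73. 48. 32.]
0.68 [ 13. 322.] all [757.9 -73.3] [34.3 23.6] 66.3 top [760.2 -68.9] [25.4 23.5] 69.2 z [ 2.3 14.  16.3] [35. 84. 43.]
0.61 [273. 333.] all [685.  182.5] [196.4  27.9] -2.0 top [750.8 180.9] [56.4 21.5] 2.1 z [ 4.9 15.3 16.5] [ 40. 101.  50.]
tcp [597.4 212.1 148.2] t 15.05 F [-0.9  0.2 -0.8] gap 55.59050376610033
[-72.33787488  75.40820159]
[-72.11895568  75.48061268]
[-72.30345504  75.7608522 ]
lid_tab 0.71 [414.6, 203.6] 3440
lid 0.72 [324.9, 145.7] 336
[(0.75, [411.9, 249.3])]
red 96 412.15625 241.98958333333334
(array([ 453.7, -246.7]), array([46.2, 17.3]), -0.2) [ 430.58981841 -255.38166703  110.        ] [ 476.7693429  -237.95857999  110.        ]
```

View pics/w7.png

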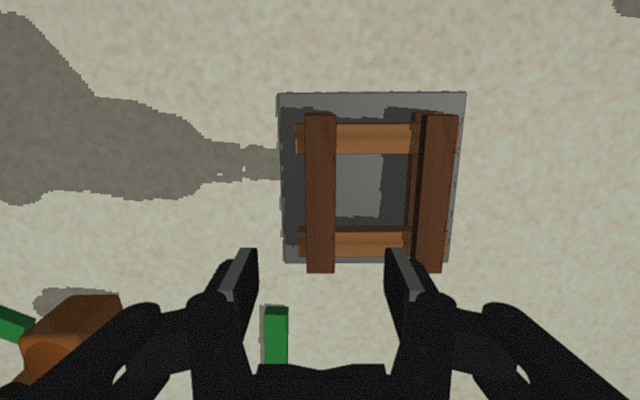

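Both slats lie at (320,190) and (435,190), centres (597.9, 212.4) and (591.8, 294.9), tops at 51.5 mm, yaw 4.2°. The board re-measures within 1 mm, so both fit their seats. Next is the lid tab, near (442, -247).

```bash
python3 - <<'E'
from h import *
plan(down(0),[442,-247,185])
E
```

```text
11 rows [{"travel": [-3.6, 17.1, -40.5], "turn": [0.0068, -0.0001, -0.0002]}, {"travel": [-3.6, 16.8, -40.7], "turn": [0.0068, -0.0001, -0.0002]}, {"travel": [-3.6, 16.5, -40.8], "turn": [0.0068, -0.0001, -0.0002]}, {"travel": [-3.6, 16.2, -40.9], "turn": [0.0068, -0.0001, -0.0002]}, {"travel": [-3.6, 16.0, -41.0], "turn": [0.0068, -0.0001, -0.0002]}, {"travel": [-3.6, 15.7, -41.1], "turn": [0.0068, -0.0001, -0.0002]}, {"travel": [-3.7, 15.4, -41.2], "turn": [0.0068, -0.0001, -0.0002]}, {"travel": [-3.7, 15.1, -41.3], "turn": [0.0068, -0.0001, -0.0002]}, {"travel": [-3.7, 14.8, -41.4], "turn": [0.0068, -0.0001, -0.0002]}, {"travel": [-3.6, 14.5, -41.5], "turn": [0.0068, -0.0001, -0.0002]}, {"travel": [-3.7, 14.3, -41.6], "turn": [0.0068, -0.0001, -0.0002]}]
```

servo_tool(rows=[{"travel":[-10,17,-40],"turn":[0.007,0,0]},{"travel":[-10,17,-41],"turn":[0.007,0,0]},{"travel":[-10,16,-41],"turn":[0.007,0,0]},{"travel":[-5,16,-41],"turn":[0.007,0,0]},{"travel":[-5,16,-41],"turn":[0.007,0,0]},{"travel":[0,16,-41],"turn":[0.007,0,0]},{"travel":[0,15,-41],"turn":[0.007,0,0]},{"travel":[0,15,-41],"turn":[0.007,0,0]},{"travel":[0,15,-41],"turn":[0.007,0,0]},{"travel":[0,15,-42],"turn":[0.007,0,0]}])

```text
time_s: 16.35
tcp_pos: [455.2, -205.9, 185.4]
ee_rot: [1.2, 1.57, 2.775]
contact_force: [0.6, 0.6, -0.3]
finger_gap: 55.7
```

servo_tool(rows=[{"travel":[0,14,-42],"turn":[0.007,0,0]},{"travel":[0,0,0],"turn":[0,0,0]},{"travel":[0,0,0],"turn":[0,0,0]}])

```text
time_s: 16.65
tcp_pos: [441.7, -247.5, 185.3]
ee_rot: [1.264, 1.57, 2.829]
contact_force: [-0.3, 0.9, 0.2]
finger_gap: 55.7
```

```bash
cat >> h.py <<'E'
def tab(name):
    T,s=tcpT(); p,d=imaging.get_image("wrist"); cv2.imwrite(f"pics/{name}.png",p[:,:,::-1])
    i=p.astype(int); m=(i[:,:,0]>90)&(i[:,:,1]<50)&(i[:,:,2]<50)&(d>0)
    v,u=np.nonzero(m); P=deproj("wrist",np.c_[u,v],d[v,u],T); print('red',len(v),u.mean(),v.mean(),'z',np.percentile(P[:,2],[5,50,95]).round(1))
    k=abs(P[:,2]-np.median(P[:,2]))<4; print(rect(P[k]), P[k].min(0).round(1),P[k].max(0).round(1))
    b=(i[:,:,2]>i[:,:,0]+15)&(d>0); v,u=np.nonzero(b); Q=deproj("wrist",np.c_[u,v],d[v,u],T); k=(Q[:,2]>104)&(Q[:,2]<114)
    if k.sum()>50: print('lid',rect(Q[k]),Q[k].min(0).round(1),Q[k].max(0).round(1))
    print('tip',[(round(r['p'],2),np.round(r['location'],1),on_z("wrist",r['location'],110,T).round(1)) for r in spotter.tip_of("wrist","lid_tab")[:2]])
    print('tcp',T[:3,3].round(1),s['time_s'],s['qpos'].round(2)); print(T[:3,:3].round(3))
E
python3 -c "from h import *; tab('w8')"
```

```text
red 1751 324.3523700742433 226.85608223872075 z [109.3 110.5 111.5]
(array([ 453.7, -245.1]), array([51.4, 19.1]), -1.0) [ 428.  -255.   107.9] [ 479.4 -235.7  113. ]
lid (array([ 526.6, -246.2]), array([179.6,  99.1]), 89.5) [ 476.3 -335.6  104. ] [ 575.7 -156.1  112.6]
tip [(0.59, array([320.6, 205. ]), array([[ 439.3, -246.7,  110. ]]))]
tcp [ 441.7 -247.5  185.3] 16.65 [ 0.31  0.38  0.15  1.94 -0.07  0.82  2.06]
[[-0.001 -1.     0.006]
 [ 0.     0.006  1.   ]
 [-1.     0.001  0.   ]]
```

View pics/w8.png

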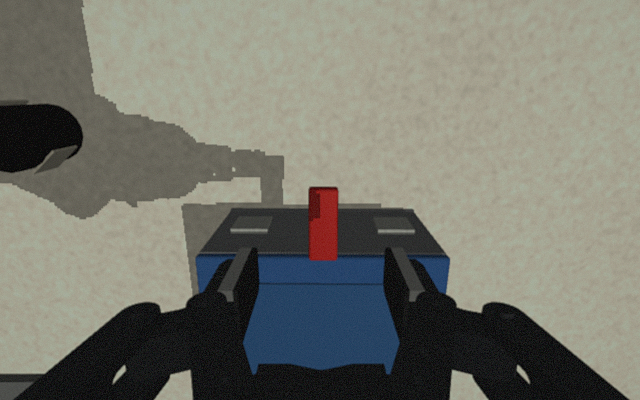

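The red tab shows at (324,227), 51 x 19 mm, top at 110.5 mm. Grip point is about (440.5, -245.2) and the hinge x about 638.5. Descend and pinch.

servo_tool(rows=[{"travel":[20,1.2,2.3],"turn":[0.01,0,0]},{"travel":[30,0,0],"turn":[0,0,0]},{"travel":[25,0,0],"turn":[0,0,0]},{"travel":[15,0,0],"turn":[0,0,0]},{"travel":[7,0,0],"turn":[0,0,0]},{"travel":[0,0,0],"turn":[0,0,0]},{"travel":[0,0,0],"turn":[0,0,0]}])

```text
time_s: 17.45
tcp_pos: [441.8, -243.9, 89.3]
ee_rot: [-1.778, 1.57, -0.219]
contact_force: [0.1, 0.5, 0.9]
finger_gap: 55.8
```

servo_tool(rows=[{"travel":[0,0,0],"turn":[0,0,0]},{"travel":[0,0,0],"turn":[0,0,0]},{"travel":[0,0,0],"turn":[0,0,0]},{"travel":[0,0,0],"turn":[0,0,0]},{"travel":[0,0,0],"turn":[0,0,0]},{"travel":[0,0,0],"turn":[0,0,0]}], fingers=1, squeeze=30)

```text
time_s: 18.05
tcp_pos: [441.6, -246.1, 89.7]
ee_rot: [-2.417, 1.568, -0.86]
contact_force: [-1.9, -4.6, 4.2]
finger_gap: 19.2
```

```bash
python3 - <<'E'
from h import *
T,s=tcpT(); print(T.round(3),s['finger_gap'],s['contact_force'])
g=T[:3,3]+np.array([0,0,19]); print('grip',g)
r=198; h=np.array([638.5,100.]); ph=np.arctan2(5,198)
R=np.hypot(198,5)
pos=lambda th: np.array([h[0]-R*np.cos(th+ph),h[1]+R*np.sin(th+ph)])
N=20; ths=np.linspace(0,np.radians(60),N+1)
d=np.array([pos(b)-pos(a) for a,b in zip(ths[:-1],ths[1:])])
for i,x in enumerate(d): print(i,'tool',[-round(x[1],1),-round(x[0],1),0])
print(pos(ths[-1])-pos(0))
E
```

```text
[[ 2.00000e-03 -1.00000e+00  1.40000e-02  4.41602e+02]
 [-2.00000e-03  1.40000e-02  1.00000e+00 -2.46066e+02]
 [-1.00000e+00 -2.00000e-03 -2.00000e-03  8.97250e+01]
 [ 0.00000e+00  0.00000e+00  0.00000e+00  1.00000e+00]] 19.151106675065815 [-1.85808841 -4.58102299  4.23060536]
grip [ 441.60191803 -246.06557688  108.72527711]
0 tool [np.float64(-10.4), np.float64(-0.5), 0]
1 tool [np.float64(-10.3), np.float64(-1.1), 0]
2 tool [np.float64(-10.2), np.float64(-1.6), 0]
3 tool [np.float64(-10.1), np.float64(-2.1), 0]
4 tool [np.float64(-10.0), np.float64(-2.7), 0]
5 tool [np.float64(-9.9), np.float64(-3.2), 0]
6 tool [np.float64(-9.7), np.float64(-3.7), 0]
7 tool [np.float64(-9.5), np.float64(-4.2), 0]
8 tool [np.float64(-9.2), np.float64(-4.7), 0]
9 tool [np.float64(-9.0), np.float64(-5.2), 0]
10 tool [np.float64(-8.7), np.float64(-5.6), 0]
11 tool [np.float64(-8.4), np.float64(-6.1), 0]
12 tool [np.float64(-8.1), np.float64(-6.5), 0]
13 tool [np.float64(-7.7), np.float64(-6.9), 0]
14 tool [np.float64(-7.3), np.float64(-7.3), 0]
15 tool [np.float64(-6.9), np.float64(-7.7), 0]
16 tool [np.float64(-6.5), np.float64(-8.1), 0]
17 tool [np.float64(-6.1), np.float64(-8.4), 0]
18 tool [np.float64(-5.7), np.float64(-8.7), 0]
19 tool [np.float64(-5.2), np.float64(-9.0), 0]
[103.33012702 168.97302995]
```

servo_tool(rows=[{"travel":[-5,-0.2,-1],"turn":[0,0,0]},{"travel":[-10,-0.5,-1],"turn":[0,0,0]},{"travel":[-10,-1.1,0],"turn":[0,0,0]},{"travel":[-10,-1.6,0],"turn":[0,0,0]},{"travel":[-10,-2.2,0],"turn":[0,0,0]},{"travel":[-10,-2.8,0],"turn":[0,0,0]},{"travel":[-10,-3.3,0],"turn":[0,0,0]},{"travel":[-10,-3.9,0],"turn":[0,0,0]}])

```text
time_s: 18.85
tcp_pos: [457.5, -246.3, 165.0]
ee_rot: [-1.784, 1.569, -0.225]
contact_force: [7.0, -1.5, -6.2]
finger_gap: 19.2
```

```bash
python3 -c "
from h import *
T,s=tcpT();p,d=imaging.get_image('wrist');cv2.imwrite('pics/w9.png',p[:,:,::-1]);p,d=imaging.get_image('scene');cv2.imwrite('pics/s9.png',cv2.resize(p[60:260,120:440,::-1],None,fx=2.4,fy=2.4))
print(T[:3,3],s['contact_force'],s['finger_gap'])"
```

```text
[ 457.53639299 -246.32688077  164.96940987] [ 7.00590058 -1.47144133 -6.24714073] 19.161239158268952
```

View pics/w9.png

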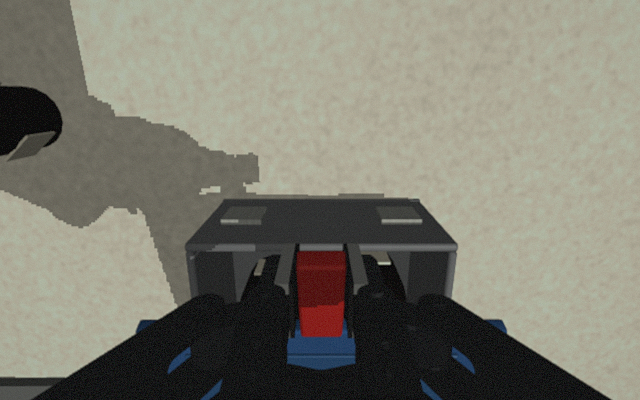

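View pics/s9.png

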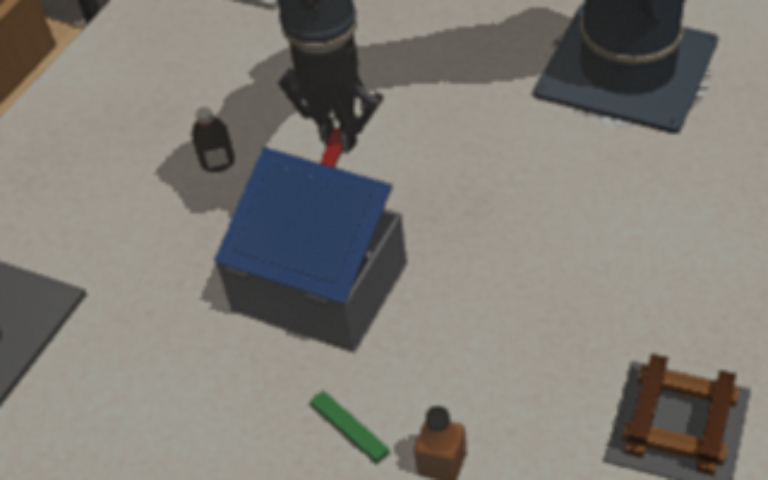

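The lid is rising (about 22°, tab held at (320,290) in the wrist view), and the slats still sit in place on the stand. Continue along the arc.

servo_tool(rows=[{"travel":[-9.4,-4.4,0],"turn":[0,0,0]},{"travel":[-9.1,-5,0],"turn":[0,0,0]},{"travel":[-8.8,-5.4,0],"turn":[0,0,0]},{"travel":[-8.5,-5.8,0],"turn":[0,0,0]},{"travel":[-8.3,-6.3,0],"turn":[0,0,0]},{"travel":[-7.9,-6.7,0],"turn":[0,0,0]},{"travel":[-7.5,-7.1,0],"turn":[0,0,0]},{"travel":[-7.1,-7.5,0],"turn":[0,0,0]}])

```text
time_s: 19.75
tcp_pos: [504.9, -246.9, 230.9]
ee_rot: [1.145, 1.569, 2.703]
contact_force: [-0.6, 1.8, -4.1]
finger_gap: 19.4
```

servo_tool(rows=[{"travel":[-6.7,-7.9,0],"turn":[0,0,0]},{"travel":[-6.3,-8.3,0],"turn":[0,0,0]},{"travel":[-5.9,-8.5,0],"turn":[0,0,0]},{"travel":[-5.4,-8.9,0],"turn":[0,0,0]},{"travel":[-2.5,-4.5,0],"turn":[0,0,0]},{"travel":[0,0,0],"turn":[0,0,0]},{"travel":[0,0,0],"turn":[0,0,0]},{"travel":[0,0,0],"turn":[0,0,0]}])

```text
time_s: 20.55
tcp_pos: [543.3, -247.3, 257.3]
ee_rot: [-1.179, 1.57, 0.38]
contact_force: [-2.2, 3.9, 1.9]
finger_gap: 19.1
```

```bash
cat > lid.py <<'E'
from h import *
import sys
T,s=tcpT();p,d=imaging.get_image('scene');cv2.imwrite(f'pics/{sys.argv[1]}.png',cv2.resize(p[60:260,120:440,::-1],None,fx=2.4,fy=2.4))
print(T[:3,3].round(1),s['contact_force'].round(1),s['torque'].round(2),s['finger_gap'],s['time_s'],s['qpos'].round(2))
for n in ('scene','top'):
    if n=='top': p,d=imaging.get_image('top')
    i=p.astype(int); b=(i[:,:,2]>i[:,:,0]+18)&(d>0); v,u=np.nonzero(b); P=deproj(n,np.c_[u,v],d[v,u])
    k=(P[:,0]>480)&(P[:,0]<700)&(abs(P[:,1]+247)<95)&(P[:,2]>95)&(P[:,2]<300); P=P[k]
    if len(P)<50: print(n,'few',len(P)); continue
    c=np.median(P,0); 
    for _ in range(3):
        c=P.mean(0); nrm=np.linalg.svd(P-c)[2][2]; P=P[abs((P-c)@nrm)<6]
    nrm*=np.sign(nrm[0]); print(n,len(P),'normal',nrm.round(3),'lid angle deg',np.degrees(np.arctan2(nrm[0],nrm[2])).round(1))
g=T[:3,3]+[0,0,15.3]; print('angle from tcp',np.degrees(np.arctan2(g[2]-100,638.5-g[0])-np.arctan2(5,198)).round(1),'r',np.hypot(g[2]-100,638.5-g[0]).round(1))
E
python3 lid.py s10
```

```text
[ 543.3 -247.3  257.3] [-2.2  3.9  1.9] [ 0.96  0.47 -0.08] 19.055120004075636 20.55 [ 0.25  0.44  0.16  1.62 -0.08  1.09  1.98]
scene 2925 normal [ 0.853 -0.008  0.521] lid angle deg 58.6
top 752 normal [0.852 0.012 0.523] lid angle deg 58.4
angle from tcp 59.7 r 197.1
```

View pics/s10.png

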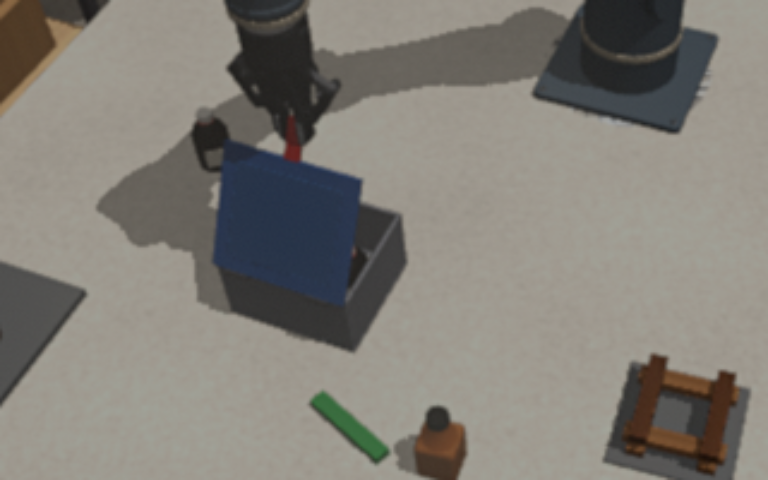

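The lid stands at about 58.5–59.7° with the tab held, and the stand is complete at lower right. One small nudge towards 60°, then let it settle.

servo_tool(rows=[{"travel":[-1,-2,0],"turn":[0,0,0]},{"travel":[-0.5,-0.5,0],"turn":[0,0,0]},{"travel":[0,0,0],"turn":[0,0,0]},{"travel":[0,0,0],"turn":[0,0,0]},{"travel":[0,0,0],"turn":[0,0,0]},{"travel":[0,0,0],"turn":[0,0,0]},{"travel":[0,0,0],"turn":[0,0,0]},{"travel":[0,0,0],"turn":[0,0,0]},{"travel":[0,0,0],"turn":[0,0,0]}])

```text
time_s: 21.55
tcp_pos: [545.3, -247.4, 258.4]
ee_rot: [0.956, 1.57, 2.514]
contact_force: [-1.0, 5.0, 0.4]
finger_gap: 19.3
```

```bash
python3 lid.py s11; python3 -c "
from h import *
p,d=imaging.get_image('top')
for r in spotter.silhouettes('top','slat_a')[:5]:
    v,u=np.nonzero(r['region']&(d>0)); P=deproj('top',np.c_[u,v],d[v,u]); print(r['p'],rect(P),np.median(P[:,2]),p[v,u].mean(0).round())
"
```

```text
[ 545.3 -247.4  258.4] [-1.   5.   0.4] [0.98 0.78 0.01] 19.252862518947456 21.55 [ 0.25  0.44  0.16  1.61 -0.07  1.09  1.98]
scene 2924 normal [ 0.859 -0.007  0.512] lid angle deg 59.2
top 717 normal [0.857 0.01  0.515] lid angle deg 59.0
angle from tcp 60.3 r 197.2
0.85 (array([596.6, 293.2]), array([131.1,  24. ]), 4.0) 51.10841028774871 [55. 31. 15.]
0.83 (array([ 743.4, -116.2]), array([119.7,  28.9]), 67.4) 14.754801412413144 [36. 87. 44.]
0.81 (array([595.6, 208.9]), array([108.9,  19.1]), 3.4) 51.13087041646418 [55. 29. 12.]
0.58 (array([741.7,   4.7]), array([53.1, 46.9]), -87.6) 68.13197529023137 [58. 34. 14.]
0.52 (array([786.2, 180.9]), array([129.4,  26. ]), 2.5) 15.232623874677415 [33. 85. 41.]
```

The lid is steady at 59–60°, and the slats are in place with their tops at 51 mm. Handing in.

```bash
python3 -c "
from h import *
print(job.sign_off()); s=monitor.sense(); print(s['time_s'],s['tcp_pos'],s['finger_gap'])"
```

```text
the job is handed in; nothing more can be done
None
the job is handed in; nothing more can be done
```

I laid both dark slats as the stand's third layer, opened the blue lid by its red tab, and handed the job in at about 21.7 s of the 59 s allowed. At hand-in the gripper was holding the lid at about 60°. No verdict was reported.

- **Slats:** right after release, the wrist camera put their centres at (592, 295) and (598, 212) mm. That is about 1 mm from the seats I measured, with yaw 4.2° to 4.3° against the stand's 4.5°. The tops were at 51.5 mm, where about 51 was expected. The last top-camera check still showed both at about 51 mm height and 3.4° to 4.0°. Its silhouettes were the wrong length (131 and 109 mm instead of 120), so those centres, up to about 5 mm off, are less reliable.
- **Lid:** it held steady, with plane fits from the two fixed cameras giving 59.2° and 59.0° and the tool position giving 60.3°. The roughly 1° disagreement is well inside the 55–65° window. The finger gap of 19.3 mm and a few newtons at the wrist show the tab was still gripped.
- **Bottles and look-alikes:** I never reached for the bottles or the green slats. My last pictures showed no contact with the lid, but I did not measure their positions again, and I did not check the two bottles inside the case.
- **Refused calls:** my first two move calls were refused over the row format, before anything had moved.

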